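# Start the second rack nut on the shaker

## Task

On the laboratory shaker the tube rack's base plate is held by one nut and the other stud is bare. Take the loose hex nut that has a flange (not the plain hex nut, not the round one) and set it level over the bare stud, resting on the stud's two lugs, with its two slots about 60 degrees clockwise of the lugs seen from above. Without lifting it, turn it backwards (counterclockwise) until the slots meet the lugs and the nut drops down onto the plate, then let go.

Things in the scene. Friction and masses are not known exactly. Their poses are not given: they have to be found in the camera images.
- nut: loose steel hex nut, 46 mm across flats, 28 mm tall, 0.2 kg; its lowest 6 mm is a round flange 60 mm wide. Origin: centre of the underside, z up. Through it run a 19 mm bore and two slots along its +x and -x, each 14 mm wide, ending 17.5 mm from the axis. Hex corners lie on +x and -x, flats face +y, -y and every 60 degrees from there. Half a turn leaves it the same. The nuts beside it do not fit.
- nut_corner (a point): point on the nut's top face by the hex corner on its +x side, in line with a slot: 25 mm from the axis, 28 mm above the underside.
- stud (a point): foot of the bare steel stud, on its axis at the base plate's upper face; x, y as the shaker, z up. 14 mm thick to 36 mm up, then tapering to 6 mm at 46 mm. Two lugs along +x and -x, 6 mm wide, end 15 mm from the axis, tops 12 mm up: a nut across them rests with its underside there. With its slots within 13 degrees of the lugs it falls 12 mm to the plate by its weight once not held up.
- shaker: white shaker fixed on the bench, 260 mm square; origin: centre of its underside, z up. Its base plate's upper face is 84 mm up. The bare stud stands at x -50, y +70 mm; the stud at x -50, y -70 mm already has its nut, fixed. The tube rack on it fills x 34 to 110, y -100 to 100 mm, up to 151 mm above the bench.
Mind the look-alikes: they are no part of the job. Leave any blue or yellow look-alike of the nut alone.

How it is judged:
By the outcome, as a careful person would: the job done as asked, in the order asked, and still so for the second after the job is handed in, with the robot touching nothing.
It also fails if it takes over 42 s, if anything falls off the work surface, if the arm or the gripper's body presses on something with over 40 N, if the wrist force passes 120 N, or if a joint passes its speed limit or range.

## Robot

A 6-joint arm with a two-finger parallel gripper is mounted at the origin on the work surface. World frame = base frame: x ahead of the robot, y to its left, z up, the work surface at z = 0. Lengths are in mm, angles in rad, forces in N, time in s.
With the tool pointing down it reaches from about 275 to 825 mm from the base axis. Payload 4.9 kg.
Tool frame: the origin (TCP) lies at the very end of the fingers, on their centre line; the grasp point (between the pads) lies 19 mm behind it; z points along the fingers, y is the line along which they close (so a half turn about z gives the same grasp; the last joint's range is limited). The gripper opens to 85 mm and grips with 20 to 120 N. Pads are 22 mm wide; open, the fingers measure 114 mm over their backs; the gripper's body (76 mm by 85 mm) begins 54 mm behind the grasp point. The pads swing forward as they close: fully open they stand 13 mm farther back than shut.
Start: joints at [-1.315, 0.326, -0.193, 1.052, 0, 1.437], TCP at [209.015, -508.755, 231.281] pointing down, gripper open.
Joint ranges: [-2.65, 2.65], [-0.97, 1.79], [-1.3, 1.35], [-1.93, 2.1], [-1.47, 1.37], [-3.14, 3.14]. Speed limits (rad/s): [2.57, 2.57, 3.14, 3.14, 3.14, 3.14].

## Interface

Orientations are given as a unit quaternion [x, y, z, w].
In Python, from bench import manip gives the robot as it stands. Calls block until the motion is done:
- manip.move_pose(position, orientation): joint-space move of the TCP to a pose.
- manip.movel(position, velocity=150, rotation=None, max_force=None): straight line of the TCP; rotation=None keeps the orientation; velocity is the mean speed in mm/s. With max_force (N) it stops when the force on the tool has changed by that much, and returns True; else False.
- manip.move_joints(angles): joint-space move.
- manip.move_gripper(opening, squeeze=None): finger opening in mm; squeeze is the grip in N (None keeps the last); returns when the fingers have stopped.
- manip.dwell(seconds).
- manip.solve_ik(position, orientation): joint angles nearest the present ones, or None.
- manip.read_camera(name): name is "side" or "top"; returns (picture, depth): 420x560x3 uint8, red, green, blue; 420x560 float32, mm along the optical axis (not along the pixel's ray), 0 where there is no reading.
- manip.camera_info(name): a dict with "fovy" (degrees; the focal length in pixels is half the picture's height over the tangent of half this angle, whatever the lens; pixels are square), "cx", "cy" (the principal point, pixels), "world_to_cam" (4x4, takes a point from world to camera coordinates). Camera axes: x right, y up, looking along -z (the intrinsics and any distortion apply to the point x, -y, -z); pixel columns grow to the right and rows downward; lengths in mm; the calibration is good to about 2 mm. A picture is of the moment at which its call begins. camera_info takes no time and is no camera call.
A pose or a line that the arm cannot do raises manip.IKError and nothing moves.
- manip.close_job(): hands the job in; it is judged then, once.
Readings, each from a call of its own:
- manip.read_clock(): time.
- manip.read_joint_positions(): joint angles.
- manip.read_dq(): joint speeds.
- manip.read_joint_torque(): joint torques, N m.
- manip.read_tool_pos(): TCP position.
- manip.read_eef_rot(): TCP orientation.
- manip.read_ft_force(): force on the tool from outside, world axes, zero at the start.
- manip.read_torque(): the same for the moment, N m.
- manip.read_opening(): finger opening in mm.
- manip.read_finger_force(): force on a finger pad.
Only numpy, scipy, OpenCV 4.12 (cv2) and the standard library are available. Lean on these libraries where they do the work, as an engineer would, in place of code of your own. Each camera call takes 0.05 s, during which the arm holds its last target. There are 200 camera calls.

## Working session

There is one attempt and no reset: what is moved stays moved. The work goes in short steps, each a Python script; the robot and the scene stay as the last script left them, time stands still between calls to the robot, and variables do not carry over. Pictures are saved under pics/ and viewed, at most 10 in all, crops included, and the job is handed in when it is done.

```bash
mkdir -p pics; ls; python3 - <<'E'
from bench import manip
import cv2, numpy as np
for n in ("top","side"):
    p,d=manip.read_camera(n); i=manip.camera_info(n)
    print(n,{k:(np.round(v,4).tolist() if not isinstance(v,str) else v) for k,v in i.items()})
    np.savez(f"{n}.npz",p=p,d=d)
    cv2.imwrite(f"pics/{n}0.png",p[:,:,::-1])
print(manip.read_clock(),manip.read_eef_rot())
E
```

```text
pics
top {'fovy': 43.0586, 'cx': 286.0979, 'cy': 221.1101, 'world_to_cam': [[-0.0129, -0.9999, 0.0037, -5.8846], [0.9917, -0.0123, 0.1283, -504.4869], [-0.1283, 0.0053, 0.9917, -1000.0062], [0.0, 0.0, 0.0, 1.0]]}
side {'fovy': 52.3405, 'cx': 287.1358, 'cy': 217.9121, 'world_to_cam': [[-0.7341, -0.6787, -0.0226, 362.9151], [0.3276, -0.3831, 0.8637, -231.4152], [-0.5948, 0.6266, 0.5036, -655.5713], [0.0, 0.0, 0.0, 1.0]]}
0.1 [ 9.81067564e-01  1.93664128e-01 -5.14707758e-05 -7.98499552e-04]
```

View pics/top0.png

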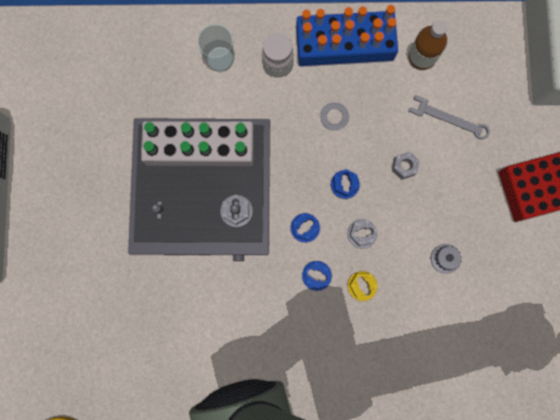

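View pics/side0.png

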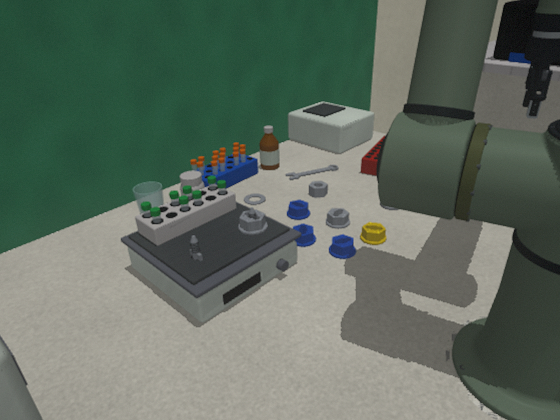

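The top view shows the steel flanged nut at (362,233), the plain hex nut at (405,165) and the round one at (446,258). The shaker centre is near (200,187), the bare stud at (158,209) and the fixed nut at (236,210). Next I'll measure the nut and the stud.

```bash
cat > h.py <<'E'
import numpy as np, cv2
from bench import manip
def cloud(n,d):
    i=manip.camera_info(n); f=210/np.tan(np.radians(i["fovy"])/2)
    v,u=np.mgrid[:420,:560]
    c=np.stack([(u-i["cx"])/f*d,-(v-i["cy"])/f*d,-d,np.ones_like(d)],-1)
    return (c@np.linalg.inv(i["world_to_cam"]).T)[...,:3]
def px(n,P):
    i=manip.camera_info(n); f=210/np.tan(np.radians(i["fovy"])/2)
    c=(i["world_to_cam"]@np.r_[P,1])[:3]
    return np.array([i["cx"]+f*c[0]/-c[2], i["cy"]+f*c[1]/c[2]])
E
python3 - <<'E'
from h import *
crops=[]
for n,nut,st in (("top",(362,233),(158,209)),("side",(338,216),(195,248))):
    z=np.load(n+".npz"); p,d=z["p"],z["d"]; X=cloud(n,d)
    for (u,v) in (nut,st):
        crops.append(cv2.resize(p[v-22:v+22,u-22:u+22,::-1],(396,296*396//396),interpolation=cv2.INTER_CUBIC) if 0 else cv2.resize(p[v-22:v+22,u-30:u+30,::-1],(400,293),interpolation=cv2.INTER_CUBIC))
    u,v=nut; W=X[v-28:v+28,u-28:u+28].reshape(-1,3); m=d[v-28:v+28,u-28:u+28].ravel()>0; W=W[m]
    print(n,"bench z",np.median(X[v+22:v+30,u-3:u+25,2]))
    for lo,hi in ((3,12),(20,26),(26,31)):
        w=W[(W[:,2]>lo)&(W[:,2]<hi)]; 
        if len(w)>3: print(lo,hi,len(w),w.mean(0).round(1),(w.min(0).round(1)),w.max(0).round(1))
    # shaker top plate
    w=X[(X[...,2]>78)&(X[...,2]<90)&(d>0)&(X[...,1]>60)&(X[...,1]<400)&(X[...,0]>300)&(X[...,0]<750)]
    r=cv2.minAreaRect(w[:,:2].astype(np.float32)); print("plate",len(w),np.median(w[:,2]),r)
    u,v=st; W=X[v-25:v+25,u-25:u+25].reshape(-1,3)
    for lo,hi in ((91,100),(105,135)):
        w=W[(W[:,2]>lo)&(W[:,2]<hi)]; print("stud",lo,len(w),w.mean(0).round(1) if len(w) else "", w.max(0).round(1) if len(w) else "")
cv2.imwrite("pics/crops.png",np.vstack([np.hstack(crops[:2]),np.hstack(crops[2:])]))
E
```

```text
top bench z 0.4376819202345814
3 12 400 [ 481.9 -158.6    5.2] [ 428.1 -217.     3. ] [ 539.2 -105.9   11.5]
20 26 56 [ 478.3 -160.6   24.1] [ 456.7 -185.4   20.2] [ 501.8 -138.6   26. ]
26 31 280 [ 481.3 -163.6   28.4] [ 456.4 -188.8   26. ] [ 505.2 -138.1   31. ]
plate 9449 84.13574429057303 ((567.91064453125, 167.6055450439453), (218.9979248046875, 258.89520263671875), 88.94056701660156)
stud 91 42 [518.4 217.5  96. ] [534.4 221.7  99.7]
stud 105 72 [518.  216.4 122.2] [526.8 223.9 132.6]
side bench z 24.583490868717206
3 12 311 [ 492.2 -169.7    6.5] [ 378.7 -357.9    3. ] [628.2 -46.8  12. ]
20 26 148 [ 478.4 -152.5   22.9] [ 384.7 -259.5   20. ] [625.8 -49.4  26. ]
26 31 332 [ 448.  -121.    28.7] [ 373.8 -249.    26.1] [612.6 -49.6  30.9]
plate 5809 84.61226640548603 ((566.1942749023438, 167.64878845214844), (216.67906188964844, 261.1258239746094), 89.48815155029297)
stud 91 174 [574.9 194.4  95.1] [605.4 223.5  99.9]
stud 105 181 [551.3 210.8 115.3] [605.4 224.4 131.7]
```

View pics/crops.png

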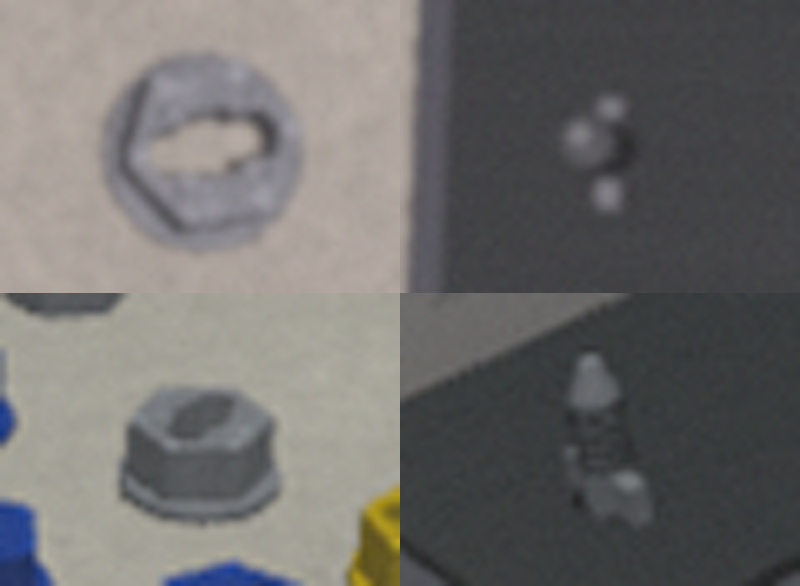

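Top left, the nut's slot runs nearly along image-horizontal, tilted with its right end up, so nut x is about -78° in world. Top right, the stud's lugs lie along image-vertical, which is world x. The stud is near (518,217). Next I'll fit the poses and check reachability.

```bash
cat >> h.py <<'E'
from scipy.optimize import minimize
def hexin(q,af=46):
    a=np.radians([30,90,150]); n=np.stack([np.cos(a),np.sin(a)])
    return af/2-np.abs(q@n).max(-1)
def fithex(X,d,c,zt,hole):
    """centre and yaw: soft agreement of (z near zt) with the hex(-slot) template"""
    m=(np.hypot(*(X[...,:2]-c).transpose(2,0,1))<45)&(d>0)
    # viewing rays cut the plane z=zt at these points
    C=np.linalg.inv(manip.camera_info("top")["world_to_cam"])[:3,3]
    P=X[m]; R=P-C; Q=(C+R*((zt-C[2])/R[:,2])[:,None])[:,:2]; hi=(P[:,2]>zt-5)*1.
    def cost(v):
        t=np.radians(v[2]); q=(Q-v[:2])@np.array([[np.cos(t),-np.sin(t)],[np.sin(t),np.cos(t)]])
        s=hexin(q)
        r=np.hypot(*q.T)
        if hole: s=np.minimum(s,-np.maximum(9.5-r,np.minimum(7-abs(q[:,1]),17.5-abs(q[:,0]))))
        w=np.ones(len(q)) if hole else (r>13)
        return (w*(hi-1/(1+np.exp(-s/0.8)))**2).mean()
    best=min((minimize(cost,[*c,y],method="Nelder-Mead",options=dict(initial_simplex=[[*c,y],[c[0]+3,c[1],y],[c[0],c[1]+3,y],[*c,y+8]])) for y in (range(-180,0,15) if hole else range(0,60,15))),key=lambda o:o.fun)
    return best.x,best.fun
def quat(a): a=np.radians(a)/2; return [np.cos(a),np.sin(a),0,0]
E
python3 - <<'E'
from h import *
z=np.load("top.npz"); p,d=z["p"],z["d"]; X=cloud("top",d)
print("nut",fithex(X,d,np.array([481,-163.]),28,True))
print("fixed",fithex(X,d,np.array([518,77.]),112,False))
# lug tops: bright blobs seen on plane z=96; stud tip on z=130
C=np.linalg.inv(manip.camera_info("top")["world_to_cam"])[:3,3]
R=X-C
def plane(zt): return C+R*((zt-C[2])/R[...,2])[...,None]
g=p.mean(2)[195:223,143:175]; 
P=plane(96)[195:223,143:175]
for v in range(3,25): print(" ".join("%3d"%k for k in g[v,6:26]))
n,l,s,c=cv2.connectedComponentsWithStats((g>88).astype(np.uint8))
for k in range(1,n):
    w=l==k; print(s[k],c[k]+[143,195],P[w].mean(0).round(1),plane(130)[195:223,143:175][w].mean(0).round(1),np.median(X[195:223,143:175,2][w]))
# rack yaw
w=X[(abs(X[...,2]-140)<15)&(X[...,1]>0)&(X[...,1]<300)&(X[...,0]>590)&(X[...,0]<690)]
print("rack",cv2.minAreaRect(w[:,:2].astype(np.float32)))
for N in (-80,):
  for k in range(-3,4):
    a=N+60*k
    print(a,[None if j is None else np.round(j,2).tolist() for j in (manip.solve_ik(P,quat(b)) for P,b in (([481,-163,9],a),([518,217,105],a+20),([518,217,105],a+80)))])
E
```

```text
nut (array([ 480.80680804, -163.23483646,  -79.48237449]), np.float64(0.01752410222059867))
fixed (array([517.08286171,  78.59370305,  -0.84270152]), np.float64(0.0339604123771715))
 63  67  66  66  69  69  68  66  69  66  69  68  66  68  67  67  68  68  69  68
 67  67  67  67  65  67  65  67  68  67  66  65  66  66  67  66  67  68  68  68
 63  68  67  65  67  66  67  65  67  70  70  67  69  66  67  68  65  67  67  67
 66  67  66  69  67  65  65  69  74  88  90  87  79  68  65  67  65  65  67  65
 66  67  67  67  66  68  67  71  86 107 116 110  91  75  66  66  67  68  68  67
 67  66  65  64  65  70  70  74  91 112 122 116  95  70  66  67  68  66  66  66
 65  65  67  65  71  78  82  79  87  98 108 101  83  66  67  66  66  67  66  66
 67  69  67  74  87 100 101  91  82  83  80  74  69  68  65  68  66  65  68  68
 64  68  70  80 100 120 118 104  88  83  71  59  57  59  63  65  67  67  68  67
 68  68  74  87 110 125 124 110  93  86  78  59  52  53  59  64  65  69  67  67
 66  70  71  84 102 114 114 101  92  90  81  63  48  47  58  62  67  68  65  67
 66  67  71  81  91  97 100  98  94  8
[... 1534 characters left out ...]
.0, -1.17], [0.27, 0.46, -0.34, 0.77, 0.0, -0.78], [0.27, 0.46, -0.34, 0.77, 0.0, -1.83]]
-80 [[-0.47, 0.52, -0.57, 0.49, 0.0, -2.22], [0.27, 0.46, -0.34, 0.77, 0.0, -1.83], [0.27, 0.46, -0.34, 0.77, 0.0, -2.88]]
-20 [[-0.47, 0.52, -0.57, 0.49, 0.0, 3.02], [0.27, 0.46, -0.34, 0.77, 0.0, -2.88], [0.27, 0.46, -0.34, 0.77, 0.0, 2.36]]
40 [[-0.47, 0.52, -0.57, 0.49, 0.0, 1.97], [0.27, 0.46, -0.34, 0.77, 0.0, 2.36], [0.27, 0.46, -0.34, 0.77, 0.0, 1.31]]
100 [[-0.47, 0.52, -0.57, 0.49, 0.0, 0.92], [0.27, 0.46, -0.34, 0.77, 0.0, 1.31], [0.27, 0.46, -0.34, 0.77, 0.0, 0.27]]<stdin>:8: RuntimeWarning: divide by zero encountered in divide
<stdin>:8: RuntimeWarning: invalid value encountered in multiply
```

All the estimates agree: the stud is at about (519,218.5) with the shaker at yaw -1°, and the nut is at (481,-163) with yaw -79.5°. I'll grasp the nut twice, 60° apart, to centre it, then lift and carry it.

```bash
python3 - <<'E'
from h import *
N=[480.8,-163.2]
manip.move_gripper(68,40)
manip.move_pose([*N,80],quat(100.5))
manip.movel([*N,8.5],150,max_force=15)
manip.move_gripper(30,25); print(manip.read_opening(),manip.read_clock(),manip.read_ft_force())
manip.move_gripper(68)
manip.movel([*N,45],200)
manip.movel([*N,45],200,rotation=quat(160.5))
manip.movel([*N,8.5],150,max_force=15)
manip.move_gripper(30,60); print(manip.read_opening(),manip.read_finger_force(),manip.read_clock())
manip.movel([*N,120],200)
manip.move_pose([519.2,218.4,200],quat(179))
print(manip.read_opening(),manip.read_tool_pos(),manip.read_clock(),manip.read_ft_force())
manip.movel([519.2,218.4,145+8.5],150)
for n in("top","side"):
    p,d=manip.read_camera(n); np.savez(n+"1.npz",p=p,d=d)
    u,v=px(n,[519,218,140]).astype(int); print(n,u,v)
    cv2.imwrite(f"pics/{n}1.png",cv2.resize(p[max(v-50,0):v+50,max(0,u-65):u+65,::-1],None,fx=6,fy=6,interpolation=cv2.INTER_CUBIC))
E
```

```text
45.35582914284403 3.075 [-1.01014634  0.1614699   7.37775209]
44.540837886133794 62.339022159576416 5.6833
44.83309006688455 [519.19416618 217.29265584 199.3775107 ] 7.85 [ 0.50411593 -0.51860105 -2.4357197 ]
top 153 206
side 191 231
```

View pics/side1.png

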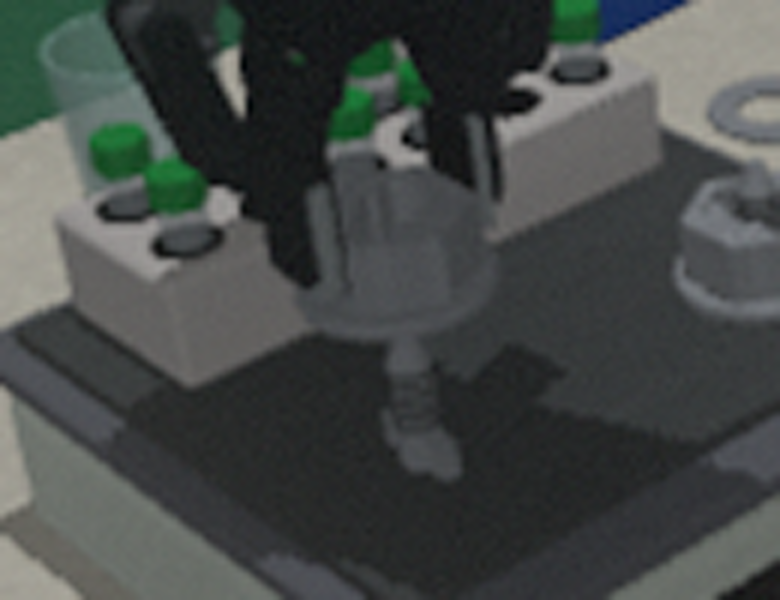

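View pics/top1.png

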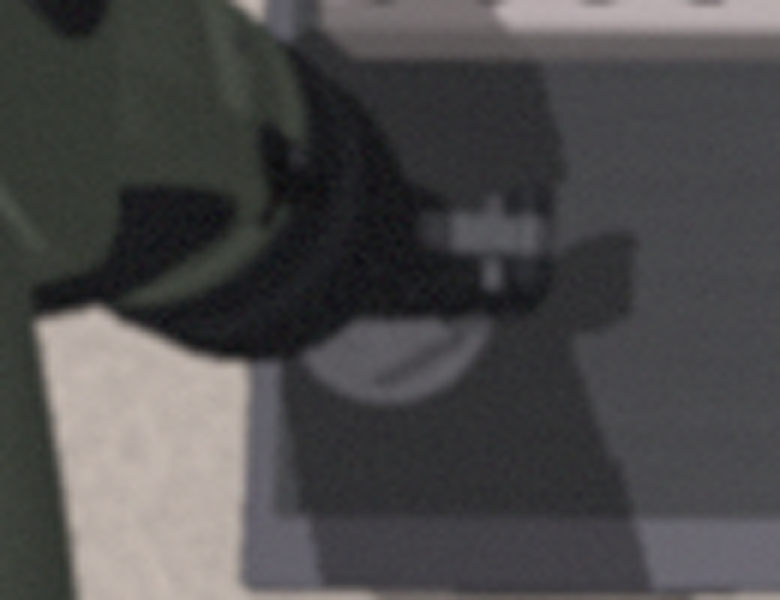

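In the side view the nut sits level in the fingers: flange x 298–499, front rim y≈340. The stud is below it at x≈388–437. In the top view the flange front arc reaches its lowest point at about (390,403). I'll compare these numerically with the model.

```bash
python3 - <<'E'
from h import *
T=manip.read_tool_pos(); print(T,manip.read_ft_force())
t=np.linspace(0,2*np.pi,90); circ=lambda c,r,z:np.array([[c[0]+r*np.cos(a),c[1]+r*np.sin(a),z] for a in t])
S=[519.2,218.4]; zb=T[2]-8.5; out=[]
for n,(u0,v0) in (("side",(126,181)),("top",(88,156))):
    f=lambda P:((np.array([px(n,q) for q in P])-[u0,v0]+.5)*6).astype(np.int32)
    p=np.load(n+"1.npz")["p"]; im=cv2.resize(p[v0:v0+100,u0:u0+130,::-1],None,fx=6,fy=6,interpolation=cv2.INTER_CUBIC)
    im=cv2.convertScaleAbs(im,alpha=1.6)
    for P,c in ((circ(T,30,zb),(0,255,0)),(circ(T,30,zb+6),(0,255,0)),(circ(S,7,120),(0,0,255)),(circ(S,7,97),(0,0,255)),(circ(S,15,96),(0,255,255))):
        P=f(P); print(n,c,P.min(0),P.max(0)); cv2.polylines(im,[P],True,c,1)
    out.append(im[150:520,230:570] if n=="side" else im[150:520,230:570])
cv2.imwrite("pics/ov.png",np.hstack(out))
E
```

```text
[520.21321022 218.15831805 154.59632424] [-0.38796624 -0.69813934 -2.60751217]
side (0, 255, 0) [286 235] [494 342]
side (0, 255, 0) [283 218] [491 324]
side (0, 0, 255) [380 349] [428 375]
side (0, 0, 255) [391 412] [437 439]
side (0, 255, 255) [364 400] [464 457]
top (0, 255, 0) [288 196] [497 401]
top (0, 255, 0) [283 192] [492 399]
top (0, 0, 255) [390 292] [437 339]
top (0, 0, 255) [408 304] [454 350]
top (0, 255, 255) [383 279] [481 376]
```

View pics/ov.png

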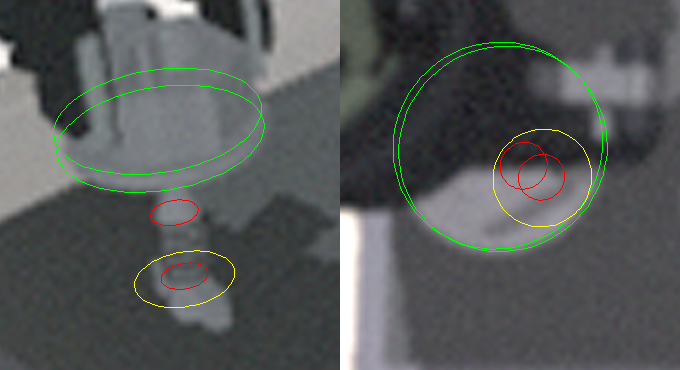

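```bash
python3 - <<'E'
from h import *
T=[manip.read_tool_pos() for _ in range(6)]; print(np.round(T,2),manip.read_clock())
T=np.mean(T,0); zb=T[2]-8.5
t=np.linspace(0,2*np.pi,360); circ=lambda c,r,z:np.array([px("side",[c[0]+r*np.cos(a),c[1]+r*np.sin(a),z]) for a in t])
for zz in (0,3,6):
    P=circ(T,30,zb+zz); print("nut pred",zz,P.min(0).round(1),P.max(0).round(1),"v at L/R",P[P[:,0].argmin(),1].round(1),P[P[:,0].argmax(),1].round(1))
p=np.load("side1.npz")["p"].astype(int).mean(2)
for v in range(224,240): print(v,p[v,170:182].astype(int),p[v,200:214].astype(int))
print("front rim col 192:",p[228:246,192].astype(int))
p0=np.load("side.npz")["p"].astype(int).mean(2)
for zz in (106,110,114,118): 
    P=circ([519.2,218.4],7,zz); v=int(round(P[:,1].mean())); print("stud",zz,v,P.min(0).round(1),P.max(0).round(1),p0[v,182:206].astype(int))
E
```

```text
[[520.21 218.16 154.6 ]
 [520.21 218.16 154.6 ]
 [520.21 218.16 154.6 ]
 [520.21 218.16 154.6 ]
 [520.21 218.16 154.6 ]
 [520.21 218.16 154.6 ]] 8.4083
nut pred 0 [173.3 219.7] [207.9 237.6] v at L/R 230.7 226.6
nut pred 3 [173.  218.3] [207.7 236.1] v at L/R 229.3 225.2
nut pred 6 [172.8 216.9] [207.5 234.6] v at L/R 227.8 223.7
224 [86 40 24 30 25 26 27 27 39 66 81 81] [71 65 64 67 68 64 67 72 69 59 57 58 57 57]
225 [92 71 40 26 20 26 25 24 37 63 80 77] [72 66 67 66 65 66 71 73 66 60 56 55 55 55]
226 [96 92 77 38 24 30 24 28 30 59 78 80] [76 65 66 64 67 69 73 76 68 60 55 53 54 57]
227 [94 94 93 76 50 32 23 28 24 53 81 79] [76 66 65 67 70 75 74 72 68 61 57 59 58 57]
228 [97 94 96 96 85 60 31 26 51 70 78 78] [77 65 65 70 70 71 73 71 64 56 55 56 56 56]
229 [96 96 96 97 94 78 65 62 72 77 78 77] [80 72 72 72 73 73 71 69 62 58 55 55 56 58]
230 [96 94 97 95 90 79 72 75 75 77 79 76] [78 69 70 74 74 75 72 65 57 56 53 55 57 56]
231 [96 97 95 97 92 79 72 72 72 76 71 73] [77 73 72 73 76 73 69 61 56 55 56 55 52 55]
232 [93 95 95 96 95 86 77 75 71 72 70 70] [73 76 77 77 72 68 59 57 57 57 52 57 5
[... 473 characters left out ...]
 38] [56 56 54 55 56 56 56 57 53 53 43 47 45 50]
239 [73 61 48 43 41 36 37 37 39 37 40 37] [54 58 55 56 56 55 57 56 55 45 35 37 34 42]
front rim col 192: [76 77 78 80 78 75 73 80 80 79 80 84 83 82 85 69 61 55]
stud 106 247 [190.  245.3] [197.8 249.6] [60 59 60 59 61 59 60 60 56 54 60 62 60 60 60 60 53 54 59 60 58 59 58 59]
stud 110 246 [189.7 243.4] [197.6 247.8] [59 58 59 60 59 59 59 60 56 56 63 66 65 60 52 51 51 56 60 60 58 60 57 56]Traceback (most recent call last):
  File "<stdin>", line 12, in <module>
  File "<stdin>", line 4, in <lambda>
  File "h.py", line 9, in px
    i=manip.camera_info(n); f=210/np.tan(np.radians(i["fovy"])/2)
ValueError: time passes only in moves, steps and waits
```

The nut and stud agree to about 1 mm in both views, which is inside the 2.5 mm clearance. I'll lower it now, guarded by force.

```bash
python3 - <<'E'
from h import *
manip.dwell(0.3); print(manip.read_tool_pos(),manip.read_ft_force())
S=[519.0,218.4]
h=manip.movel([*S,115],100,max_force=12); manip.dwell(.2); print(h,manip.read_tool_pos(),manip.read_ft_force(),manip.read_torque())
if not h:
    h=manip.movel([*S,98],30,max_force=10); print(h); manip.dwell(.2)
    print(manip.read_tool_pos(),manip.read_ft_force(),manip.read_torque(),manip.read_opening())
print(manip.read_eef_rot(),manip.read_clock())
p,d=manip.read_camera("side"); cv2.imwrite("pics/side2.png",cv2.resize(p[181:281,126:256,::-1],None,fx=6,fy=6,interpolation=cv2.INTER_CUBIC))
E
```

```text
[519.52709806 218.54817629 154.08580504] [-0.7920247  -0.10603038 -1.92033342]
False [519.55118342 218.56519001 115.77288721] [ 0.55129556  0.88305565 -1.47589014] [-0.03617255 -0.00193423 -0.01934179]
True
[519.3509207  218.48724274 105.6152028 ] [-1.84665055 -0.34908612  5.10021416] [-0.04550995  0.21685652 -0.03475341] 43.94182915219302
[8.73092524e-03 9.99961740e-01 1.23429478e-04 5.22851493e-04] 10.05
```

View pics/side2.png

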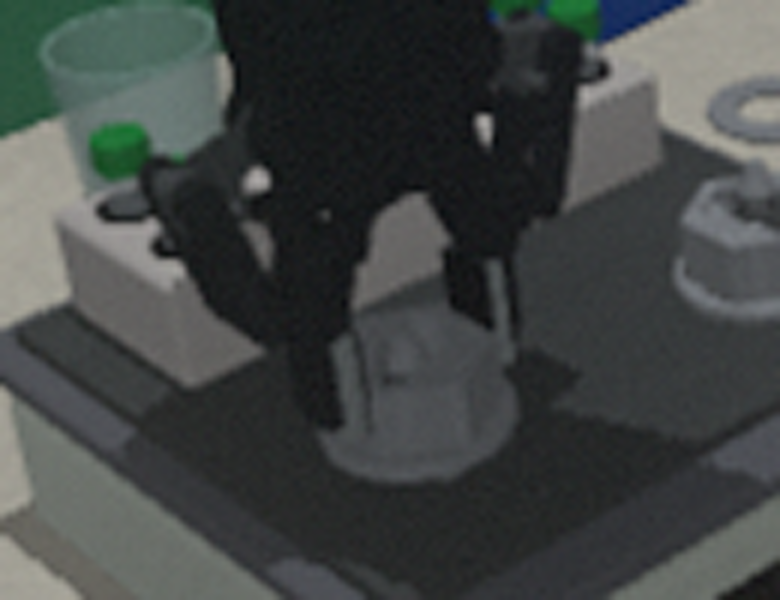

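The nut is through the stud and resting on the lugs: TCP 105.6 puts the underside at about 97, with roughly 7 N of contact. Now I'll turn it counterclockwise with a slight downward preload.

```bash
python3 - <<'E'
from h import *
S=[519.0,218.4]
for a in (194,209,224,239):
    manip.movel([*S,104.3],100,rotation=quat(a)); manip.dwell(.15)
    print(a,np.round(manip.read_tool_pos(),2),np.round(manip.read_ft_force(),1),np.round(manip.read_torque(),2),round(manip.read_opening(),1))
h=manip.movel([*S,91.5],30,max_force=12); manip.dwell(.2)
print(h,manip.read_tool_pos(),manip.read_ft_force(),manip.read_torque(),manip.read_eef_rot(),manip.read_clock())
E
```

```text
194 [520.24 218.68 105.57] [-1.  -1.2  7.6] [-0.07  0.17  0.09] 44.9
209 [520.4  218.87 105.46] [0.3 0.6 5.7] [0.09 0.08 0.  ] 44.7
224 [518.75 218.33 103.93] [-0.1  0.4 -2.9] [ 0.02  0.03 -0.06] 44.5
239 [518.95 218.4  104.24] [-0.2 -0.5 -2.4] [-0.01 -0.04 -0.05] 44.6
True [519.08596024 218.3786097   93.69448025] [-0.80416245 -0.42468584  5.6849179 ] [-0.02800336  0.10863253  0.05992906] [-4.92284796e-01  8.70434176e-01 -9.78652511e-05  1.27688392e-04] 12.925
```

The contact height fell exactly 12 mm, so the nut is seated on the plate. I'll release, retreat and check.

```bash
python3 - <<'E'
from h import *
manip.move_gripper(68); manip.movel([519,218.4,170],150); manip.movel([519,218.4,260],200)
manip.move_pose([400,-200,300],quat(180)); manip.dwell(.3)
p,d=manip.read_camera("top"); X=cloud("top",d)
print(fithex(X,d,np.array([519,218.4]),112,False), manip.read_clock())
m=(np.hypot(X[...,0]-519,X[...,1]-218.4)<23)&(X[...,2]>107)&(X[...,2]<118); print(np.median(X[m][:,2]))
q,_=manip.read_camera("side")
f=lambda a:cv2.resize(a[:,:,::-1],(390,300),interpolation=cv2.INTER_CUBIC)
cv2.imwrite("pics/end.png",np.hstack([f(p[184:234,123:188]),f(q[221:271,166:231])]))
E
```

```text
(array([ 5.17758894e+02,  2.18404160e+02, -1.54262229e-01]), np.float64(0.03428368318768784)) 16.5083
112.48062888488698
```

View pics/end.png

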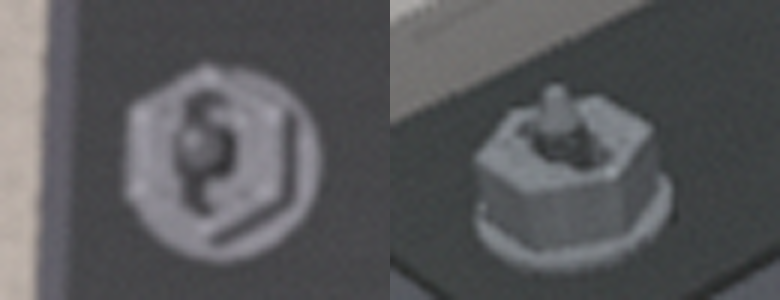

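The nut sits flat on the plate with its top at z 112. Its slots line up with the lugs, and the stud pokes through at (205,150).

```bash
python3 -c "
from bench import manip; print(manip.close_job())"
```

```text
the job is handed in; nothing more can be done
None
```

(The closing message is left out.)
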